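Back the decorating wheel off by one notch

ROBOT

A 6-joint arm with a two-finger parallel gripper is mounted at the origin on the work surface. World frame = base frame: x ahead of the robot, y to its left, z up, the work surface at z = 0. Lengths are in m, angles in rad, forces in N, time in s.
With the tool pointing down it reaches from about 0.275 to 0.85 m from the base axis. Payload 5.2 kg.
Tool frame: the origin (TCP) lies at the very end of the fingers, on their centre line; the grasp point (between the pads) lies 19 mm behind it; z points along the fingers, x is the direction in which the jaws open and shut, and the axes are right-handed (so a half turn about z gives the same grasp; the last joint's range is limited). The gripper opens to 85 mm and grips with 20 to 120 N. Pads are 22 mm wide; open, the fingers measure 114 mm over their backs; the gripper's body (76 mm by 85 mm) begins 54 mm behind the grasp point. The pads swing forward as they close: fully open they stand 13 mm farther back than shut.
Start: joints at [1.099, 0.259, 1.535, -0, 1.348, -0.203], TCP at [0.146, 0.53, 0.231] pointing down, gripper open.
Joint ranges: [-3.14, 3.14], [-0.91, 2.08], [0.19, 2.58], [-1.22, 4.36], [0.22, 2.71], [-3.12, 3.12]. Speed limits (rad/s): [2.57, 2.57, 3.14, 3.14, 3.14, 3.14].

INTERFACE

Orientations are given as a unit quaternion [w, x, y, z].
In Python, from cell import arm, vision gives the robot as it stands. The module is installed in compiled form; this text tells all that it offers.
- The arm moves only by the shell command python3 -m creep 'ROWS' [FORCE]. ROWS is JSON, a list of rows, each an object with "delta_rot": the turn, a rotation vector about the world's x, y, z in degrees, a list of three; "translation": the shift along the world's x, y, z in m, a list of three; "hand": the closure, from 0 (fully open) to 1 (shut). A call has exactly 10 rows; each row is the pose to reach, as a shift and turn from the pose measured when the call began; what a row does not reach only later rows make up. A row lasts 1/8 s, in which the tool goes at most 62.5 mm and 10.7 degrees, less where a joint would pass 70% of its speed; a pose out of reach is approached as far as the arm can. A call with a gripper value outside its range is refused whole. The fingers move at their own pace and stop on an object; FORCE is the grip in N (left out, the last holds). Time passes only in rows, so rows that repeat a pose let the fingers close, or fill a call up. It gives the time, the measured TCP pose, the force and the opening at its end, in the units of the state.
- arm.state(): the state, without advancing time (a new reading comes with each control period).
- vision.read_camera(name): name is "scene" or "top" or "wrist"; returns the picture (420x560x3 uint8, red, green, blue); there is no depth.
- vision.camera_model(name): a dict with "K" (3x3 intrinsics, pixels), "position" and "rotation" of the camera in the world. Camera axes: x right, y up, looking along -z (the intrinsics and any distortion apply to the point x, -y, -z); pixel columns grow to the right and rows downward; lengths in m; the calibration is good to about 2 mm. A picture is of the moment at which its call begins: read the wrist's pose just before it. camera_model takes no time and is no camera call; for the wrist camera it gives the pose at the moment of the call.
- arm.sign_off(): hands the job in, once; it reports no verdict.
The state is a dict: "time_s": time; "joint_positions": joint angles; "joint_velocities": joint speeds; "tau": joint torques, N m; "ee_pos": TCP position; "tcp_rot": TCP orientation; "force": force on the tool from outside, world axes, zero at the start; "ft_torque": the same for the moment, N m; "finger_gap": opening from 0.0 (shut) to 1.0 (fully open).
Only numpy, scipy, OpenCV 4.12 (cv2) and the standard library are available. Lean on these libraries where they do the work, as an engineer would, in place of code of your own. Each camera call takes 0.05 s, during which the arm holds its last target. There are 200 camera calls.

TASK

The ratchet wheel under the cup has been turned one notch too far. With a fingertip push the T-bar of the pawl outward so that the pawl lifts and tips back, push one of the wheel's upright pegs so that the wheel goes backward (clockwise seen from above) by exactly one notch, then tip the pawl back so that its nose drops fully home in the new notch. Only push with the fingers: pinch and lift nothing, keep the cup in the middle of the wheel and leave everything else where it is.

Things in the scene. Friction and masses are not known exactly. Their poses are not given: they have to be found in the camera images.
- stand: The decorating wheel's fixed cast stand. Origin on the wheel's vertical axis at table level, z up. The pawl stands on its -y side. Sizes from the origin: aluminium wheel head 230 mm across, flat top at 60 mm; 12 ratchet teeth 12 mm high on the rim's top (radius 94 to 115 mm, 30 degrees apart, tops at 72 mm). The pawl's horizontal pivot is at (0, -150, 85) mm between two cheeks whose tops are at 93 mm. Nothing of the stand reaches beyond y = -175 mm.
- wheel (a joint): Turn of the wheel head in rad, positive backward = clockwise seen from above. The start is about 0 (pawl in a notch, up to 0.05 of play each way); one notch is 0.524 (30 degrees). With the pawl down the wheel cannot turn backward. Stiff (about 2 N at a peg), it stays where it is left. The nose drops home when the wheel is within about 0.05 of the notch.
- pawl (a joint): Angle of the pawl in rad: 0 = down, nose fully home in a notch; 0.96 = tipped back on its stop, nose lifted clear. It is weighted by its crossbar and tumbles: from about 0.45 upward it falls to 0.96 and stays, below that it falls back to 0. Moving the bar takes under 1 N.
- pawl_bar (a point): Centre of the steel T-bar on top of the pawl: 40 mm long along the stand's x, 14 mm thick, 47 mm from the pivot on a stem 12 mm wide (stand x) and 8 mm thick. Pawl down: right above the pivot, 132 mm above the table. Pushing it outward (stand -y, away from the wheel) lifts the nose; tipped back it lies 38 mm farther out at 112 mm height. The pawl's arm reaches from the pivot 55 mm towards the wheel, 18 mm wide.
- cup_mid (a point): Centre of the bisque clay cup (68 mm across, 55 mm high) that stands loose in the middle of the wheel head and turns with it. Not to be lifted or shifted.
- jar: Bystander: amber jar, 56 mm across, 75 mm high; origin under its centre.
- sponge: Bystander: sponge block 90 x 60 x 30 mm; origin under its centre.
- rolling_pin: Bystander: wooden rolling pin 300 mm long along its x, 44 mm thick; origin on the table under its centre.
- wood_tool: Bystander: wooden modelling tool lying along its x, 180 mm long, 12 mm high; origin under its handle's centre.
- tile_stack: Bystander: bisque block 80 x 80 x 36 mm; origin under its centre.
- bottle: Bystander: white bottle 56 mm across, 130 mm high; origin under its centre.
- brush_pot: Bystander: grey pot with brushes, 64 mm across, 100 mm high, brushes to 210 mm; origin under its centre.
- peg0 (a point): Centre of the top (100 mm above the table) of one of the wheel head's six upright steel pegs, 12 mm thick, 40 mm tall, 75 mm from the axis; at wheel = 0 it stands at 0 degrees counter-clockwise from the stand's x.
- peg1 (a point): Centre of the top (100 mm above the table) of one of the wheel head's six upright steel pegs, 12 mm thick, 40 mm tall, 75 mm from the axis; at wheel = 0 it stands at 60 degrees counter-clockwise from the stand's x.
- peg2 (a point): Centre of the top (100 mm above the table) of one of the wheel head's six upright steel pegs, 12 mm thick, 40 mm tall, 75 mm from the axis; at wheel = 0 it stands at 120 degrees counter-clockwise from the stand's x.
- peg3 (a point): Centre of the top (100 mm above the table) of one of the wheel head's six upright steel pegs, 12 mm thick, 40 mm tall, 75 mm from the axis; at wheel = 0 it stands at 180 degrees counter-clockwise from the stand's x.
- peg4 (a point): Centre of the top (100 mm above the table) of one of the wheel head's six upright steel pegs, 12 mm thick, 40 mm tall, 75 mm from the axis; at wheel = 0 it stands at 240 degrees counter-clockwise from the stand's x.
- peg5 (a point): Centre of the top (100 mm above the table) of one of the wheel head's six upright steel pegs, 12 mm thick, 40 mm tall, 75 mm from the axis; at wheel = 0 it stands at 300 degrees counter-clockwise from the stand's x.
Mind the look-alikes: they are no part of the job. Leave any pink or turquoise look-alike of the part that bears cup_mid alone.

How it is judged:
By the outcome, as a careful person would: the job done as asked, in the order asked, and still so for the second after the job is handed in, with the robot touching nothing.
It also fails if it takes over 53 s, if anything falls off the work surface, if the arm or the gripper's body presses on something with over 40 N, if the wrist force passes 120 N, or if a joint passes its speed limit or range.

## Working session

There is one attempt and no reset: what is moved stays moved. The work goes in short steps, Python scripts to look and compute and a shell command to move; the robot and the scene stay as the last step left them, time stands still between calls to the robot, and variables do not carry over. Pictures are saved under pics/ and viewed, about 8 in all and at most 12, crops included, and the job is handed in when it is done.

```bash
mkdir -p pics; python3 - <<'E'
from cell import arm, vision
import cv2, numpy as np
for n in ("scene","top"):
    im=vision.read_camera(n); cv2.imwrite(f"pics/{n}0.png",cv2.resize(im[:,:,::-1],(784,588),interpolation=cv2.INTER_CUBIC)); np.save(f"pics/{n}0.npy",im)
    m=vision.camera_model(n); print(n,{k:np.round(v,4).tolist() if not isinstance(v,str) else v for k,v in m.items()})
s=arm.state(); print(s)
E
```

```text
scene {'K': [[384.1269, 0.0, 275.2207], [0.0, 384.1269, 211.7817], [0.0, 0.0, 1.0]], 'position': [1.0689, 0.4604, 1.0598], 'rotation': [0.3871, 0.1152, 0.2731, 0.8731]}
top {'K': [[461.6681, 0.0, 274.1475], [0.0, 461.6681, 216.5937], [0.0, 0.0, 1.0]], 'position': [0.4088, -0.0029, 1.2306], 'rotation': [0.7096, 0.0603, -0.0477, -0.7004]}
{'time_s': 0.1, 'joint_positions': array([ 1.09917828e+00,  2.59249845e-01,  1.53595635e+00, -2.37835405e-06,
        1.34802501e+00, -2.02787703e-01]), 'joint_velocities': array([-0.00092022, -0.00159366, -0.00372449,  0.00168399,  0.00123343,
        0.00074803]), 'tau': array([ 2.14621992e-03, -4.46977544e+01, -2.91248882e+01, -5.33560087e-04,
        6.43010542e-03, -2.96050791e-05]), 'ee_pos': array([0.14583416, 0.52982229, 0.23057569]), 'tcp_rot': array([ 3.56069091e-04,  7.95488094e-01,  6.05968664e-01, -7.37852393e-04]), 'force': array([ 0.24417582,  0.32372905, -0.00692945]), 'ft_torque': array([ 0.0449989 , -0.03424356, -0.00501572]), 'finger_gap': 0.9986693043362268}
```

View pics/top0.png

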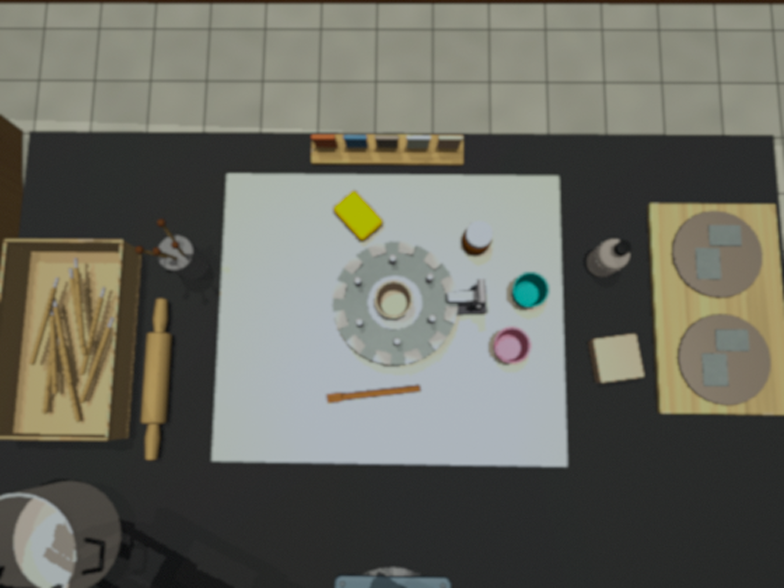

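View pics/scene0.png

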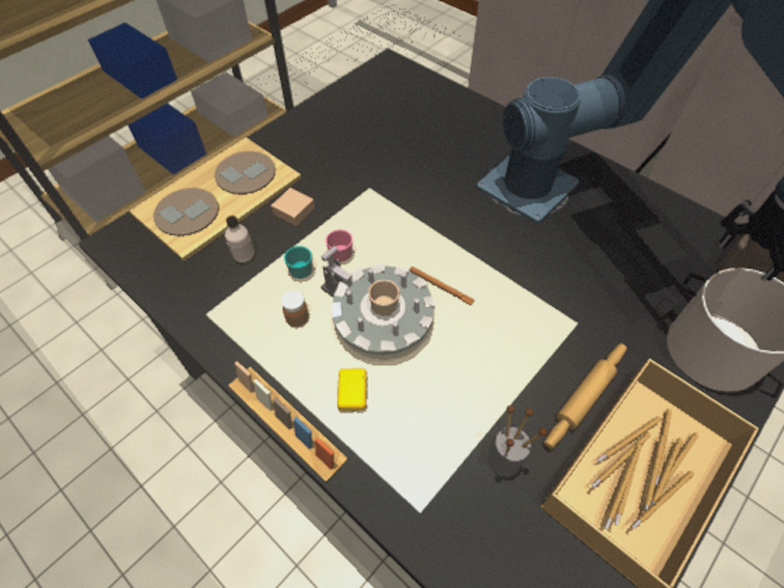

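Top view (784-px scale): the wheel centre is at about (394,303). The pegs are at (392,258), (429,280), (431,319), (397,342), (357,322) and (359,281). The pawl is on the right with its bar at about (482,293). The turquoise and pink cups are beyond it at (529,291) and (510,346), and the jar is at (478,238). Next I'll measure this precisely.

```bash
cat > h.py <<'E'
import numpy as np, cv2
from cell import arm, vision
from scipy.spatial.transform import Rotation as R
def ray(px,z,m):
    K=m["K"];q=np.array(m["rotation"]);Rm=R.from_quat(q[[1,2,3,0]]).as_matrix() if q.ndim==1 else q
    d=np.linalg.inv(K)@[px[0],px[1],1]; d=Rm@(d*[1,-1,-1]); p=np.array(m["position"]); return p+d*(z-p[2])/d[2]
def proj(P,m):
    q=np.array(m["rotation"]);Rm=R.from_quat(q[[1,2,3,0]]).as_matrix()
    c=Rm.T@(np.array(P)-m["position"]); u=m["K"]@(c*[1,-1,-1]); return u[:2]/u[2]
E
python3 - <<'E'
from h import *
m=vision.camera_model("top"); s=1.4
pegs=np.array([ray(np.array(p)/s,.1,m) for p in [(392,258),(359,281),(357,322),(397,342),(431,319),(429,280)]])
c=pegs.mean(0);print(np.round(pegs,3).tolist(),c)
d=pegs-c;print(np.linalg.norm(d[:,:2],axis=1),np.degrees(np.arctan2(d[:,1],d[:,0]))-np.arange(6)*60)
for n,p,z in [("bar",(482,293),.132),("cup",(394,300),.115),("barTop",(484,281),.139),("barBot",(484,306),.139),("teal",(530,290),.06),("pink",(510,345),.06),("jar",(479,234),.075)]: print(n,ray(np.array(p)/s,z,m))
im=np.load("pics/top0.npy")[150:280,220:420]; cv2.imwrite("pics/c.png",cv2.resize(im[:,:,::-1],(800,520),interpolation=cv2.INTER_CUBIC))
E
```

```text
[[0.665, 0.005, 0.1], [0.623, 0.063, 0.1], [0.549, 0.065, 0.1], [0.514, -0.006, 0.1], [0.556, -0.065, 0.1], [0.626, -0.061, 0.1]] [5.88745526e-01 2.50921417e-04 1.00000000e-01]
[0.07641833 0.07145548 0.07624478 0.07450837 0.07312695 0.07177914] [   3.55710295    1.80796517    1.48407642 -355.45964221 -356.73320143
 -359.00767206]
bar [ 0.59783414 -0.15076545  0.132     ]
cup [5.86582467e-01 4.58412563e-04 1.15000000e-01]
barTop [ 0.61753117 -0.15342473  0.139     ]
barBot [ 0.5742022  -0.15302572  0.139     ]
teal [ 0.61680984 -0.24819923  0.06      ]
pink [ 0.51538823 -0.2101398   0.06      ]
jar [ 0.71741783 -0.15390385  0.075     ]
```

View pics/c.png

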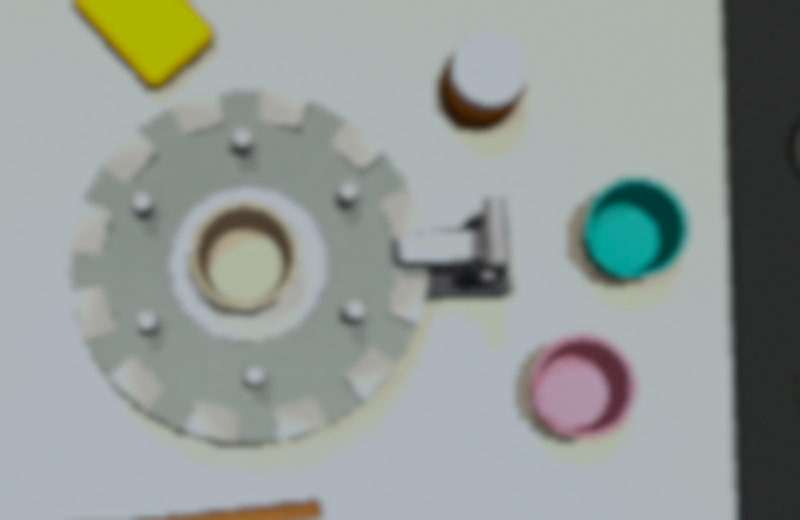

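```bash
python3 - <<'E'
from h import *
m=vision.camera_model("top"); f=lambda p:np.array(p)/4+[220-.375,150-.375]
pegs=np.array([ray(f(p),.1,m) for p in [(242,141),(143,203),(148,321),(254,375),(354,311),(347,192)]])
c=pegs.mean(0);d=pegs-c;print(np.round(pegs,4).tolist(),c)
print(np.linalg.norm(d[:,:2],axis=1),np.degrees(np.arctan2(d[:,1],d[:,0]))%360-np.arange(6)*60)
for n,p,z in [("bar",(497,232),.139),("cuprim",(244,258),.115),("barA",(495,199),.139),("barB",(497,265),.139)]: print(n,ray(f(p),z,m))
E
python3 -m creep '[{"translation":[0,-0.05,0.03],"delta_rot":[0,0,-10],"hand":1},{"translation":[0.05,-0.1,0.03],"delta_rot":[0,0,-20],"hand":1},{"translation":[0.08,-0.15,0.03],"delta_rot":[0,0,-30],"hand":1},{"translation":[0.12,-0.2,0.03],"delta_rot":[0,0,-40],"hand":1},{"translation":[0.16,-0.25,0.03],"delta_rot":[0,0,-50],"hand":1},{"translation":[0.20,-0.3,0.03],"delta_rot":[0,0,-60],"hand":1},{"translation":[0.24,-0.35,0.03],"delta_rot":[0,0,-70],"hand":1},{"translation":[0.27,-0.4,0.03],"delta_rot":[0,0,-72],"hand":1},{"translation":[0.31,-0.45,0.03],"delta_rot":[0,0,-72],"hand":1},{"translation":[0.35,-0.5,0.03],"delta_rot":[0,0,-72],"hand":1}]' 20
```

```text
[[0.6635, 0.0047, 0.1], [0.6233, 0.0659, 0.1], [0.5493, 0.0613, 0.1], [0.5167, -0.0045, 0.1], [0.5571, -0.0657, 0.1], [0.6317, -0.0611, 0.1]] [5.90268524e-01 7.20778187e-05 1.00000000e-01]
[0.07338564 0.07364432 0.07364697 0.07371335 0.07369534 0.07391686] [3.58466603 3.32108095 3.81225537 3.57641543 3.21407389 4.11447651]
bar [ 0.60065116 -0.14887804  0.139     ]
cuprim [0.58695762 0.00242898 0.115     ]
barA [ 0.62073931 -0.14785375  0.139     ]
barB [ 0.58066027 -0.14870603  0.139     ]
time_s: 1.35
ee_pos: [0.4912, 0.0347, 0.2604]
tcp_rot: [-0.0, 1.0, 0.022, -0.001]
force: [1.5, 0.7, 0.7]
finger_gap: -0.002
```

```bash
python3 -m creep '[{"translation":[0.03,-0.04,0],"delta_rot":[0,0,1.5],"hand":1},{"translation":[0.06,-0.08,0],"delta_rot":[0,0,1.5],"hand":1},{"translation":[0.09,-0.12,0],"delta_rot":[0,0,1.5],"hand":1},{"translation":[0.107,-0.152,0],"delta_rot":[0,0,1.5],"hand":1},{"translation":[0.107,-0.152,-0.03],"delta_rot":[0,0,1.5],"hand":1},{"translation":[0.107,-0.152,-0.06],"delta_rot":[0,0,1.5],"hand":1},{"translation":[0.107,-0.152,-0.08],"delta_rot":[0,0,1.5],"hand":1},{"translation":[0.107,-0.152,-0.095],"delta_rot":[0,0,1.5],"hand":1},{"translation":[0.107,-0.152,-0.1],"delta_rot":[0,0,1.5],"hand":1},{"translation":[0.107,-0.152,-0.1],"delta_rot":[0,0,1.5],"hand":1}]' 
python3 - <<'E'
from h import *
a=vision.read_camera("scene"); b=vision.read_camera("wrist")
m=vision.camera_model("scene"); u=proj([.6005,-.149,.132],m).astype(int); print(u)
c=cv2.resize(a[u[1]-40:u[1]+65,u[0]-50:u[0]+90],(560,420),interpolation=cv2.INTER_CUBIC)
d=cv2.resize(b,(240,180));d=np.vstack([d,np.zeros((240,240,3),np.uint8)])
cv2.imwrite("pics/s1.png",np.hstack([c,d])[:,:,::-1])
E
```

```text
time_s: 2.6
ee_pos: [0.5983, -0.1173, 0.1605]
tcp_rot: [-0.0, 0.999, 0.035, -0.001]
force: [-0.7, -0.3, -0.6]
finger_gap: 0.003
[235 180]
```

View pics/s1.png

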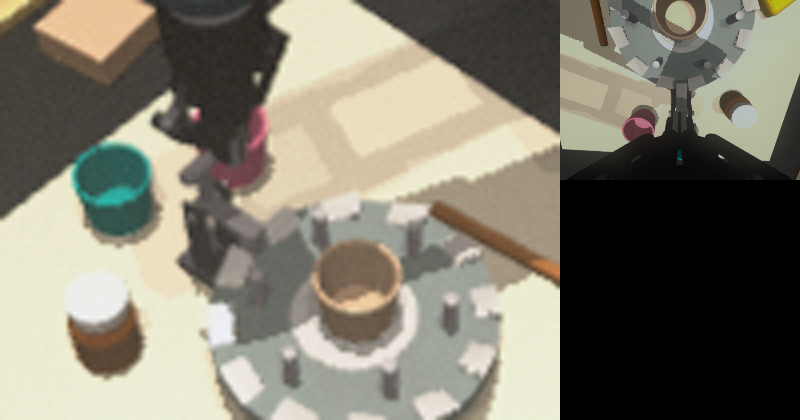

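```bash
python3 -m creep '[{"translation":[0,0,-0.02],"delta_rot":[0,0,0],"hand":1},{"translation":[0,0,-0.041],"delta_rot":[0,0,0],"hand":1},{"translation":[0,-0.005,-0.041],"delta_rot":[0,0,0],"hand":1},{"translation":[0.001,-0.011,-0.041],"delta_rot":[0,0,0],"hand":1},{"translation":[0.001,-0.017,-0.041],"delta_rot":[0,0,0],"hand":1},{"translation":[0.001,-0.023,-0.041],"delta_rot":[0,0,0],"hand":1},{"translation":[0.002,-0.029,-0.041],"delta_rot":[0,0,0],"hand":1},{"translation":[0.002,-0.035,-0.041],"delta_rot":[0,0,0],"hand":1},{"translation":[0.003,-0.041,-0.041],"delta_rot":[0,0,0],"hand":1},{"translation":[0.003,-0.044,-0.041],"delta_rot":[0,0,0],"hand":1}]' 
python3 -m creep '[{"translation":[0,0,0],"delta_rot":[0,0,0],"hand":1},{"translation":[0,0,0.01],"delta_rot":[0,0,0],"hand":1},{"translation":[0,0,0.04],"delta_rot":[0,0,0],"hand":1},{"translation":[0,0,0.08],"delta_rot":[0,0,0],"hand":1},{"translation":[-0.03,0.02,0.1],"delta_rot":[0,0,-5],"hand":1},{"translation":[-0.06,0.07,0.1],"delta_rot":[0,0,-15],"hand":1},{"translation":[-0.09,0.11,0.1],"delta_rot":[0,0,-15],"hand":1},{"translation":[-0.095,0.125,0.1],"delta_rot":[0,0,-15],"hand":1},{"translation":[-0.095,0.125,0.07],"delta_rot":[0,0,-15],"hand":1},{"translation":[-0.095,0.125,0.04],"delta_rot":[0,0,-15],"hand":1}]' 
python3 - <<'E'
from h import *
a=vision.read_camera("scene"); b=vision.read_camera("top");s=lambda a,u:cv2.resize(a[u[1]-40:u[1]+65,u[0]-50:u[0]+90],(400,300),interpolation=cv2.INTER_CUBIC)
cv2.imwrite("pics/s2.png",np.hstack([s(a,[235,180]),s(b,[320,205])])[:,:,::-1])
E
```

```text
time_s: 3.95
ee_pos: [0.6018, -0.162, 0.1203]
tcp_rot: [0.0, 0.999, 0.035, -0.0]
force: [0.1, -0.3, 0.2]
finger_gap: 0.001
time_s: 5.2
ee_pos: [0.5081, -0.0372, 0.1608]
tcp_rot: [0.001, 0.995, -0.095, 0.002]
force: [0.0, 0.2, 0.5]
finger_gap: 0.002
```

View pics/s2.png

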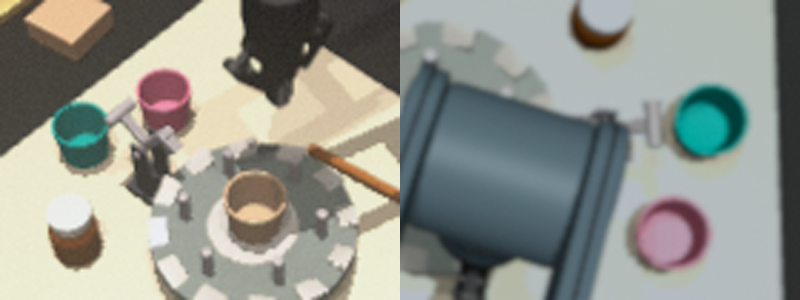

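Both views show the pawl tipped back with its nose lifted and the bar near the teal cup. Next I'll push peg 3, stopping short of a full notch first.

```bash
python3 -m creep '[{"translation":[0,0,-0.03],"delta_rot":[0,0,0],"hand":1},{"translation":[0,0,-0.06],"delta_rot":[0,0,0],"hand":1},{"translation":[0,0,-0.078],"delta_rot":[0,0,0],"hand":1},{"translation":[0.002,0.01,-0.078],"delta_rot":[0,0,0],"hand":1},{"translation":[0.003,0.017,-0.078],"delta_rot":[0,0,0],"hand":1},{"translation":[0.005,0.024,-0.078],"delta_rot":[0,0,0],"hand":1},{"translation":[0.006,0.031,-0.078],"delta_rot":[0,0,0],"hand":1},{"translation":[0.008,0.038,-0.078],"delta_rot":[0,0,0],"hand":1},{"translation":[0.009,0.045,-0.078],"delta_rot":[0,0,0],"hand":1},{"translation":[0.009,0.045,-0.078],"delta_rot":[0,0,0],"hand":1}]' 
python3 - <<'E'
from h import *
a=vision.read_camera("scene"); np.save("pics/s3.npy",a)
m=vision.camera_model("scene")
for i in range(6):
    print(i,[ (np.round((proj([.590+.075*np.cos(t),.075*np.sin(t),.1],m)-[195,155])*5).astype(int).tolist()) for t in np.radians([3.8+60*i,3.8+60*i-30])])
cv2.imwrite("pics/s3.png",cv2.resize(a[155:265,195:335],(700,550),interpolation=cv2.INTER_CUBIC)[:,:,::-1])
E
```

```text
time_s: 6.55
ee_pos: [0.515, 0.0092, 0.0801]
tcp_rot: [-0.001, 0.995, -0.095, -0.002]
force: [0.6, -0.4, 1.0]
finger_gap: 0.001
0 [[309, 359], [272, 315]]
1 [[435, 375], [369, 381]]
2 [[511, 292], [487, 341]]
3 [[464, 200], [502, 240]]
4 [[346, 186], [407, 180]]
5 [[267, 263], [295, 216]]
```

View pics/s3.png

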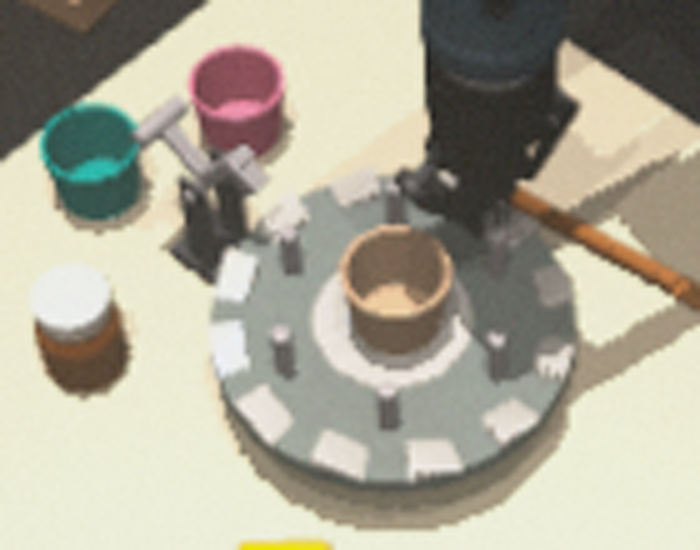

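```bash
python3 - <<'E'
from h import *
from scipy.optimize import least_squares
m=vision.camera_model("scene")
def fit(px,ids):
    P=np.array([ray(np.array(p),.1,m)[:2] for p in px]); ids=np.array(ids)
    f=lambda v:(P-v[:2]-.075*np.c_[np.cos(v[2]+ids*np.pi/3),np.sin(v[2]+ids*np.pi/3)]).ravel()
    r=least_squares(f,[.59,0,-.4]);print(r.x[:2],"deg",np.degrees(r.x[2]),"resid mm",np.round(1000*r.fun,1))
g=lambda p:np.array(p)/5+[194.6,154.6]
fit([g(p) for p in [(281,331),(387,393),(496,341),(290,233),(397,189)]],[0,1,2,5,4])
a=cv2.imread("pics/scene0.png"); c=a[int(155*1.4):int(265*1.4),int(195*1.4):int(335*1.4)]; cv2.imwrite("pics/s0c.png",cv2.resize(c,(700,550),interpolation=cv2.INTER_CUBIC))
E
```

```text
[0.59318029 0.00383689] deg -20.352684733466944 resid mm [-2.  -1.   0.   1.4  0.4 -1.   0.3  0.3  1.2  0.4]
```

View pics/s0c.png

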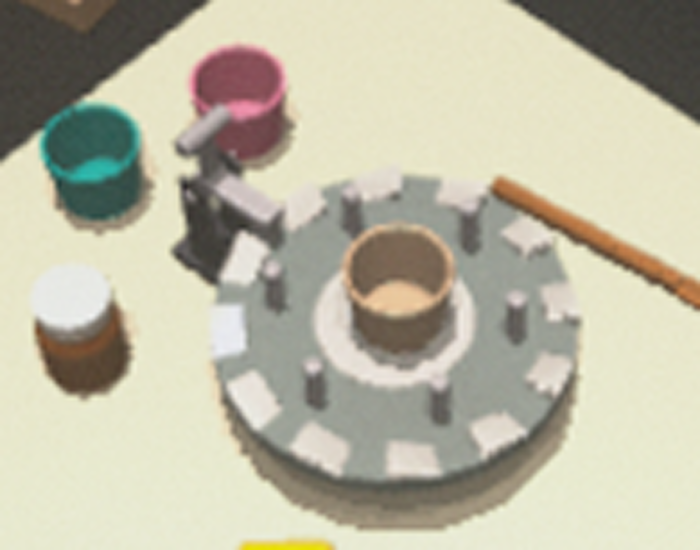

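```bash
cat >> h.py <<'E'
from scipy.optimize import least_squares
def fit(px,ids,off=154.6):
    m=vision.camera_model("scene"); P=np.array([ray(np.array(p)/5+[194.6,154.6],.1,m)[:2] for p in px]); ids=np.array(ids)
    f=lambda v:(P-v[:2]-.075*np.c_[np.cos(v[2]+ids*np.pi/3),np.sin(v[2]+ids*np.pi/3)]).ravel()
    r=least_squares(f,[.59,0,-.2]);print(r.x[:2],"deg",np.degrees(r.x[2]),"resid mm",np.round(1000*r.fun,1))
E
python3 - <<'E'
from h import *
fit([(313,362),(440,379),(516,297),(470,206),(352,189),(272,265)],range(6))
E
python3 -m creep '[{"translation":[0,0.002,0],"delta_rot":[0,0,0],"hand":1},{"translation":[0.001,0.004,0],"delta_rot":[0,0,0],"hand":1},{"translation":[0.001,0.006,0],"delta_rot":[0,0,0],"hand":1},{"translation":[0.001,0.0075,0],"delta_rot":[0,0,0],"hand":1},{"translation":[0.001,0.0075,0],"delta_rot":[0,0,0],"hand":1},{"translation":[0.001,0.0075,0],"delta_rot":[0,0,0],"hand":1},{"translation":[-0.001,-0.005,0],"delta_rot":[0,0,0],"hand":1},{"translation":[-0.002,-0.015,0],"delta_rot":[0,0,0],"hand":1},{"translation":[-0.002,-0.015,0.04],"delta_rot":[0,0,0],"hand":1},{"translation":[-0.04,-0.055,0.1],"delta_rot":[0,0,0],"hand":1}]' 
python3 - <<'E'
from h import *
a=vision.read_camera("scene")
cv2.imwrite("pics/s4.png",cv2.resize(a[155:265,195:335],(700,550),interpolation=cv2.INTER_CUBIC)[:,:,::-1])
E
```

```text
[0.5898264  0.00238343] deg 2.961674970520701 resid mm [-0.3 -0.1 -0.8  0.5  0.  -0.2  1.1  0.7 -0.2 -0.3  0.1 -0.6]
time_s: 7.85
ee_pos: [0.484, -0.0369, 0.1664]
tcp_rot: [-0.001, 0.996, -0.094, -0.003]
force: [-0.3, -0.6, 1.1]
finger_gap: -0.0
```

View pics/s4.png

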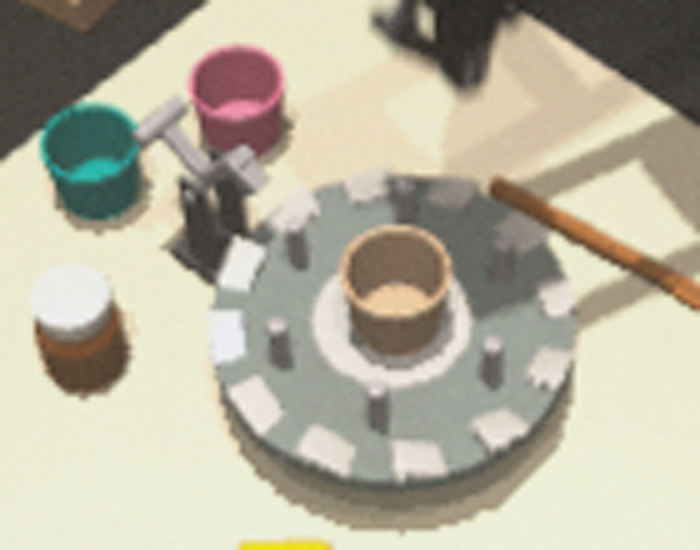

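```bash
python3 - <<'E'
from h import *
fit([(278,324),(377,389),(493,345),(297,225),(404,183)],[0,1,2,5,4])
E
```

```text
[0.59137069 0.00243759] deg -24.065436576751566 resid mm [-0.7  0.   0.8  0.4  0.8  0.2 -0.4  1.3 -0.5 -2. ]
```

```bash
python3 -m creep '[{"translation":[0.026,0.029,0],"delta_rot":[0,0,0],"hand":1},{"translation":[0.026,0.029,-0.03],"delta_rot":[0,0,0],"hand":1},{"translation":[0.026,0.029,-0.07],"delta_rot":[0,0,0],"hand":1},{"translation":[0.026,0.029,-0.085],"delta_rot":[0,0,0],"hand":1},{"translation":[0.028,0.036,-0.085],"delta_rot":[0,0,0],"hand":1},{"translation":[0.03,0.044,-0.085],"delta_rot":[0,0,0],"hand":1},{"translation":[0.032,0.050,-0.085],"delta_rot":[0,0,0],"hand":1},{"translation":[0.032,0.054,-0.085],"delta_rot":[0,0,0],"hand":1},{"translation":[0.033,0.0565,-0.085],"delta_rot":[0,0,0],"hand":1},{"translation":[0.033,0.0565,-0.085],"delta_rot":[0,0,0],"hand":1}]' 
python3 - <<'E'
from h import *
a=vision.read_camera("scene"); print(arm.state()["ee_pos"])
cv2.imwrite("pics/s5.png",cv2.resize(a[155:265,195:335],(700,550),interpolation=cv2.INTER_CUBIC)[:,:,::-1])
E
```

```text
time_s: 9.15
ee_pos: [0.5161, 0.016, 0.0874]
tcp_rot: [0.001, 0.996, -0.094, 0.0]
force: [-0.1, -0.2, 0.1]
finger_gap: -0.002
[0.51605578 0.0158628  0.08737072]
```

View pics/s5.png

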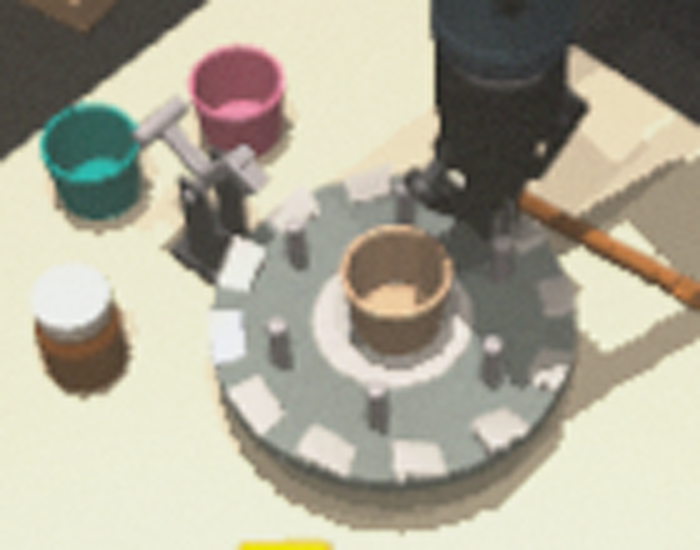

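```bash
python3 -m creep '[{"translation":[0,0.001,0],"delta_rot":[0,0,0],"hand":1},{"translation":[0,0.002,0],"delta_rot":[0,0,0],"hand":1},{"translation":[0.001,0.003,0],"delta_rot":[0,0,0],"hand":1},{"translation":[0.001,0.004,0],"delta_rot":[0,0,0],"hand":1},{"translation":[0.001,0.004,0],"delta_rot":[0,0,0],"hand":1},{"translation":[0.001,0.004,0],"delta_rot":[0,0,0],"hand":1},{"translation":[0.001,0.004,0],"delta_rot":[0,0,0],"hand":1},{"translation":[0.001,0.004,0],"delta_rot":[0,0,0],"hand":1},{"translation":[0.001,0.004,0],"delta_rot":[0,0,0],"hand":1},{"translation":[0.001,0.004,0],"delta_rot":[0,0,0],"hand":1}]' 
python3 - <<'E'
from h import *
a=vision.read_camera("scene"); print(arm.state()["ee_pos"])
cv2.imwrite("pics/s6.png",cv2.resize(a[155:265,195:335],(700,550),interpolation=cv2.INTER_CUBIC)[:,:,::-1])
E
```

```text
time_s: 10.45
ee_pos: [0.5171, 0.0199, 0.0874]
tcp_rot: [0.001, 0.996, -0.094, 0.0]
force: [0.1, -1.8, 0.1]
finger_gap: 0.001
[0.51709562 0.01987934 0.08740402]
```

View pics/s6.png

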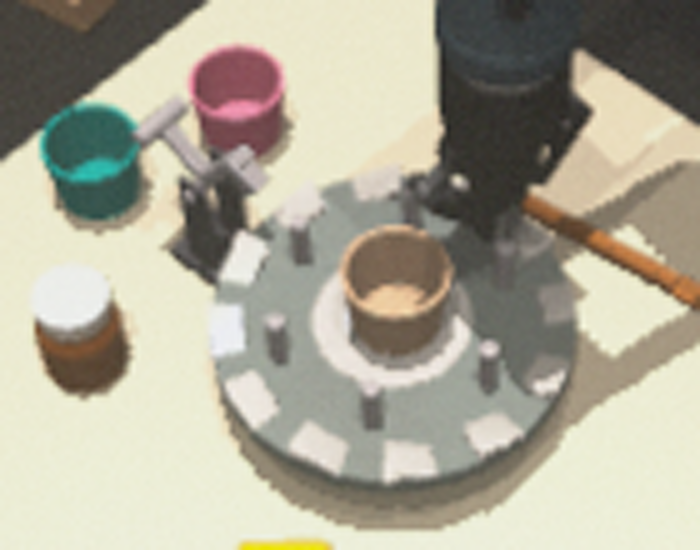

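```bash
python3 - <<'E'
from h import *
fit([(276,320),(371,387),(489,347),(301,221),(411,180)],[0,1,2,5,4])
E
python3 -m creep '[{"translation":[-0.002,-0.006,0],"delta_rot":[0,0,0],"hand":1},{"translation":[-0.002,-0.012,0.01],"delta_rot":[0,0,0],"hand":1},{"translation":[-0.002,-0.012,0.06],"delta_rot":[0,0,0],"hand":1},{"translation":[-0.002,-0.02,0.1],"delta_rot":[0,0,0],"hand":1},{"translation":[0.02,-0.07,0.1],"delta_rot":[0,0,8],"hand":1},{"translation":[0.04,-0.12,0.1],"delta_rot":[0,0,14.6],"hand":1},{"translation":[0.06,-0.17,0.1],"delta_rot":[0,0,14.6],"hand":1},{"translation":[0.08,-0.22,0.1],"delta_rot":[0,0,14.6],"hand":1},{"translation":[0.088,-0.239,0.1],"delta_rot":[0,0,14.6],"hand":1},{"translation":[0.088,-0.239,0.09],"delta_rot":[0,0,14.6],"hand":1}]' 
python3 - <<'E'
from h import *
a=vision.read_camera("scene"); b=np.load("pics/scene0.npy"); print(arm.state()["ee_pos"])
g=lambda i,r:np.float32(cv2.cvtColor(i,cv2.COLOR_RGB2GRAY))[r]
for n,r in [("front",np.s_[232:256,240:310]),("frontpegs",np.s_[220:240,240:300]),("left",np.s_[200:245,236:256])]:
    print(n,cv2.phaseCorrelate(g(b,r),g(a,r),cv2.createHanningWindow((r[1].stop-r[1].start,r[0].stop-r[0].start),cv2.CV_32F)))
E
```

```text
[0.59048528 0.00184895] deg -26.56863603913237 resid mm [ 0.3  0.7  1.1  0.2  1.  -0.3 -0.1  1.9 -2.4 -2.4]
time_s: 11.75
ee_pos: [0.6056, -0.2213, 0.1779]
tcp_rot: [0.002, 0.999, 0.032, 0.001]
force: [-0.4, -0.1, -0.1]
finger_gap: 0.002
[ 0.60414652 -0.21912682  0.17562792]
front ((-0.07967588347364085, -0.3280807990990038), 0.8340253250466453)
frontpegs ((-0.1523495996172315, -0.024992368655098574), 0.9048207759857178)
left ((-0.057166444633912405, 0.7690866790257473), 0.8638885026507908)
```

```bash
python3 -m creep '[{"translation":[0,0,-0.03],"delta_rot":[0,0,0],"hand":1},{"translation":[0,0,-0.06],"delta_rot":[0,0,0],"hand":1},{"translation":[0,0,-0.073],"delta_rot":[0,0,0],"hand":1},{"translation":[0,0.007,-0.073],"delta_rot":[0,0,0],"hand":1},{"translation":[-0.001,0.014,-0.073],"delta_rot":[0,0,0],"hand":1},{"translation":[-0.001,0.02,-0.073],"delta_rot":[0,0,0],"hand":1},{"translation":[-0.002,0.026,-0.073],"delta_rot":[0,0,0],"hand":1},{"translation":[-0.002,0.032,-0.073],"delta_rot":[0,0,0],"hand":1},{"translation":[-0.003,0.038,-0.073],"delta_rot":[0,0,0],"hand":1},{"translation":[-0.003,0.042,-0.073],"delta_rot":[0,0,0],"hand":1}]' 
python3 -m creep '[{"translation":[0,0,0],"delta_rot":[0,0,0],"hand":1},{"translation":[0,0.004,0],"delta_rot":[0,0,0],"hand":1},{"translation":[0,0.004,0],"delta_rot":[0,0,0],"hand":1},{"translation":[0,0.004,0],"delta_rot":[0,0,0],"hand":1},{"translation":[0,-0.01,0],"delta_rot":[0,0,0],"hand":1},{"translation":[0,-0.03,0],"delta_rot":[0,0,0],"hand":1},{"translation":[0,-0.035,0.04],"delta_rot":[0,0,0],"hand":1},{"translation":[0,-0.035,0.1],"delta_rot":[0,0,0],"hand":1},{"translation":[-0.05,-0.035,0.12],"delta_rot":[0,0,0],"hand":1},{"translation":[-0.1,-0.045,0.12],"delta_rot":[0,0,0],"hand":1}]' 
python3 -m creep '[{"translation":[-0.05,-0.01,0],"delta_rot":[0,0,0],"hand":1},{"translation":[-0.1,-0.02,0],"delta_rot":[0,0,0],"hand":1},{"translation":[-0.1,-0.04,0],"delta_rot":[0,0,0],"hand":1},{"translation":[-0.1,-0.06,0],"delta_rot":[0,0,0],"hand":1},{"translation":[-0.1,-0.06,0],"delta_rot":[0,0,0],"hand":1},{"translation":[-0.1,-0.06,0],"delta_rot":[0,0,0],"hand":1},{"translation":[-0.1,-0.06,0],"delta_rot":[0,0,0],"hand":1},{"translation":[-0.1,-0.06,0],"delta_rot":[0,0,0],"hand":1},{"translation":[-0.1,-0.06,0],"delta_rot":[0,0,0],"hand":1},{"translation":[-0.1,-0.06,0],"delta_rot":[0,0,0],"hand":1}]' 
python3 - <<'E'
from h import *
a=vision.read_camera("scene"); t=vision.read_camera("top")
b=np.load("pics/scene0.npy"); g=lambda i,r:np.float32(cv2.cvtColor(i,cv2.COLOR_RGB2GRAY))[r]
for n,r in [("front",np.s_[232:256,240:310]),("frontpegs",np.s_[220:240,240:300]),("pawl",np.s_[172:215,228:256]),("cup",np.s_[196:232,258:290]),("teal",np.s_[170:202,200:226])]:
    print(n,cv2.phaseCorrelate(g(b,r),g(a,r),cv2.createHanningWindow((r[1].stop-r[1].start,r[0].stop-r[0].start),cv2.CV_32F)),abs(g(a,r)-g(b,r)).mean())
s=lambda a,x,y:cv2.resize(a[y:y+110,x:x+140],(400,314),interpolation=cv2.INTER_CUBIC)
cv2.imwrite("pics/s7.png",np.hstack([s(a,195,155),s(t,260,160)])[:,:,::-1])
E
```

```text
time_s: 13.05
ee_pos: [0.601, -0.176, 0.1031]
tcp_rot: [0.0, 0.999, 0.033, -0.0]
force: [0.1, -0.4, -0.4]
finger_gap: -0.002
time_s: 14.3
ee_pos: [0.5011, -0.2231, 0.2256]
tcp_rot: [0.002, 0.999, 0.033, 0.002]
force: [0.0, -0.6, -0.2]
finger_gap: -0.001
time_s: 15.55
ee_pos: [0.4011, -0.283, 0.2257]
tcp_rot: [0.002, 0.999, 0.033, 0.002]
force: [0.1, 0.5, 0.5]
finger_gap: -0.002
front ((-0.17128240379803117, -0.3243718910510349), 0.8357607611903438) 7.3416667
frontpegs ((-0.23725747061812896, 0.03026130514032488), 0.9476154637336731) 12.3525
pawl ((0.13129023140275997, 0.3565971980144056), 0.9665566685464647) 5.4975085
cup ((0.009171554312983332, 0.19467387312796092), 0.9436174602144294) 10.177952
teal ((0.4836648217020798, 0.06356400929936967), 0.9649882369019367) 2.2752404
```

View pics/s7.png

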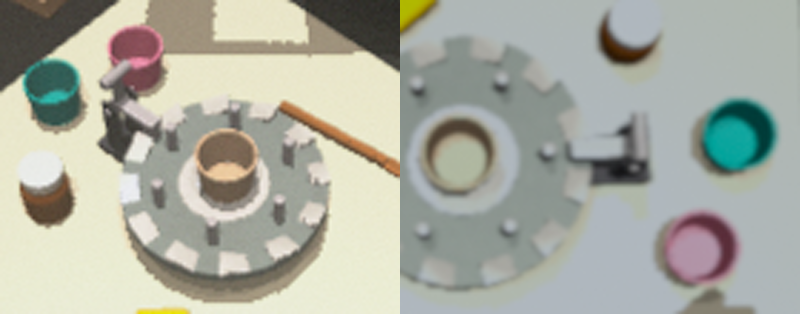

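```bash
python3 - <<'E'
from h import *
t=vision.read_camera("top"); b=np.load("pics/top0.npy"); g=lambda i,r:np.float32(cv2.cvtColor(i,cv2.COLOR_RGB2GRAY))[r]
for n,(x,y,w,h) in {"bar":(335,194,22,30),"teal":(360,188,38,38),"pink":(346,228,34,34),"jar":(324,152,34,34),"cup":(262,194,40,40)}.items():
    r=np.s_[y:y+h,x:x+w]; print(n,np.round(cv2.phaseCorrelate(g(b,r),g(t,r),cv2.createHanningWindow((w,h),cv2.CV_32F))[0],2),abs(g(t,r)-g(b,r)).mean())
arm.sign_off()
E
```

```text
bar [ 0.11 -0.08] 2.112121
teal [0.13 0.1 ] 1.9993075
pink [ 0.06 -0.05] 2.3728373
jar [-0.05 -0.04] 2.1747406
cup [-0.08 -0.43] 4.63
the job is handed in; nothing more can be done
```

The job is done and handed in at about 16 s. I tipped the pawl back by its bar, pushed peg 3 until the wheel had gone one notch clockwise, then pushed the bar inward so the pawl dropped. The arm was withdrawn before I handed in.

**Wheel:** The first push left it about 27° round, so I pushed again. Fitting the peg tops then gave about 29.5°. After the pawl dropped, the tooth pattern was within 0.2–0.3 px of its starting position (roughly 15 px per tooth), which is one notch to within about 1°.

**Pawl:** In the top view, its bar is within 0.15 px of where it was when down at the start. I judge the nose fully home from that, as I could not see into the notch directly.

**Cup:** It is still in the middle of the wheel. The top view showed a 0.4 px change (about 1 mm), perhaps only its shading turning with the wheel.

**Other objects:** The turquoise and pink cups and the jar moved at most 0.2 px in the top view. One scene-camera crop disagreed, giving 0.5 px for the turquoise cup. I did not recheck the other bystanders numerically, but no path went near them.

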